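# Shut one drying cabinet, open the other

### The job

The blue-doored drying cabinet has been left open: push its drop-down door up until it is fully shut. Only when it is shut, pull the orange cabinet's door down as far as it goes, so that its vials can be fetched with just one cabinet open to the damp air at any time. Leave the glassware and bottles around them standing where they are.

Things in the scene. Friction and masses are not known exactly. Their poses are not given: they have to be found in the camera images.
- blue_door (a joint): angle of the blue cabinet's door about its bottom hinge: 0 = shut (door upright against the cabinet's front), grows as it folds down towards the robot, 1.4 = fully down at its stop (not quite level). A stiff hinge: the door stays where it is left, about 3 to 5 N at the bar move it.
- blue_door_hinge (a point): middle of the blue door's hinge line, 45 mm above the bench, at the lower front edge of the cabinet. Its frame turns with the door: y along the hinge, z from hinge to handle bar, -x out of the door's outer face. The blue door is a clear panel in a frame of that colour, 190 mm wide, 150 mm high, 12 mm thick (outward from the hinge line, towards -x).
- blue_door_bar (a point): middle of the blue door's handle: a round steel bar 12 mm thick, 140 mm long, parallel to the hinge and 205 mm from it, on two end posts in the plane of the door beyond the panel's free edge; clear opening between bar and panel edge 49 by 128 mm. Shut, the bar is 250 mm above the bench and 55 mm over the cabinet's roof. Axes as for the hinge point.
- blue_cabinet: white drying cabinet with blue door, foot and stripes, fixed to the bench: 190 mm wide, 200 mm deep, roof 195 mm above the bench. Origin on the bench under the middle of its front lower edge (the hinge line); -x out of its front, y along the hinge, z up. It may stand left or right.
- orange_door (a joint): angle of the orange cabinet's door about its bottom hinge: 0 = shut (door upright against the cabinet's front), grows as it folds down towards the robot, 1.4 = fully down at its stop (not quite level). A stiff hinge: the door stays where it is left, about 3 to 5 N at the bar move it.
- orange_door_hinge (a point): middle of the orange door's hinge line, 45 mm above the bench, at the lower front edge of the cabinet. Its frame turns with the door: y along the hinge, z from hinge to handle bar, -x out of the door's outer face. The orange door is a clear panel in a frame of that colour, 190 mm wide, 150 mm high, 12 mm thick (outward from the hinge line, towards -x).
- orange_door_bar (a point): middle of the orange door's handle: a round steel bar 12 mm thick, 140 mm long, parallel to the hinge and 205 mm from it, on two end posts in the plane of the door beyond the panel's free edge; clear opening between bar and panel edge 49 by 128 mm. Shut, the bar is 250 mm above the bench and 55 mm over the cabinet's roof. Axes as for the hinge point.
- orange_cabinet: white drying cabinet with orange door, foot and stripes, fixed to the bench: 190 mm wide, 200 mm deep, roof 195 mm above the bench. Origin on the bench under the middle of its front lower edge (the hinge line); -x out of its front, y along the hinge, z up. It may stand left or right.
- amber_bottle: bystander, to be left alone: small amber bottle with white cap, 38 mm diameter, 90 mm tall, standing on the bench between the two cabinets' doors; origin at the centre of its underside, z up
- flask: bystander, to be left alone: conical glass flask, 68 mm wide at the base, 100 mm tall, on the bench near the robot, left; origin at the centre of its underside, z up
- beaker: bystander, to be left alone: glass beaker, 70 mm wide at the rim, 90 mm tall, on the bench near the robot, right; origin at the centre of its underside, z up
- wash_bottle: bystander, to be left alone: white plastic bottle with red cap, 66 mm diameter, 170 mm tall, on the bench at the left; origin at the centre of its underside, z up
- cork_ring: bystander, to be left alone: cork ring, 64 mm outside diameter, 30 mm tall, lying on the roof of the blue-doored cabinet; origin at the centre of its underside, z up
- white_jar: bystander, to be left alone: white jar, 52 mm diameter, 60 mm tall, on the roof of the orange-doored cabinet; origin at the centre of its underside, z up

How it is judged:
On the way, in this order (a step that is already met when the one before it is completed fails the run):
1. the blue door is fully shut (value of joint blue_door below 0.06 rad), for 0.2 s.
2. the orange door is fully down (value of joint orange_door above 1.3 rad), for 0.2 s.
At the end, for the whole second after the job is handed in: The blue door is shut (within 0.06 rad, about 12 mm at its bar), the orange door is down (beyond 1.3 rad; its stop is at 1.4), and both doors are at rest (value of joint blue_door below 0.06 rad and value of joint orange_door above 1.3 rad and velocity of joint blue_door between -0.05 and 0.05 rad/s and velocity of joint orange_door between -0.05 and 0.05 rad/s); the robot touches nothing.
It fails at once if the orange door is pulled open (beyond 0.25 rad) while the blue door is not shut (beyond 0.12 rad) (value of joint blue_door above 0.12 rad and value of joint orange_door above 0.25 rad).
It fails at once if a bystander is moved by more than 40 mm or tipped by more than 0.5 rad (distance of any of amber_bottle, flask, beaker, wash_bottle, cork_ring, white_jar from where it was at the start of the episode above 0.04 m or angle between any of amber_bottle, flask, beaker, wash_bottle, cork_ring, white_jar's own z axis and vertical above 0.5 rad).
It also fails if it takes over 64 s, if anything falls off the work surface, if the arm or the gripper's body presses on something with over 40 N, if the wrist force passes 120 N, or if a joint passes its speed limit or range.

### The arm

A 6-joint arm with a two-finger parallel gripper is mounted at the origin on the work surface. World frame = base frame: x ahead of the robot, y to its left, z up, the work surface at z = 0. Lengths are in m, angles in rad, forces in N, time in s.
With the tool pointing down it reaches from about 0.375 to 0.75 m from the base axis. Payload 9 kg.
Tool frame: the origin (TCP) lies midway between the tips of the shut fingers; the grasp point (between the pads) lies 19 mm behind it; z points along the fingers, y is the direction in which the jaws open and shut (so a half turn about z gives the same grasp; the last joint's range is limited). The gripper opens to 85 mm and grips with 20 to 120 N. Pads are 22 mm wide; open, the fingers measure 114 mm over their backs; the gripper's body (76 mm by 85 mm) begins 54 mm behind the grasp point. The pads swing forward as they close: fully open they stand 13 mm farther back than shut.
Start: joints at [0.888, 0.104, 0.097, 1.564, 0, 1.353], TCP at [0.269, 0.536, 0.231] pointing down, gripper open.
Joint ranges: [-2.99, 2.99], [-0.84, 1.86], [-1.1, 1.16], [-1.84, 2.11], [-1.51, 1.56], [-3.14, 3.14]. Speed limits (rad/s): [2.22, 2.22, 2.57, 3.14, 3.14, 3.14].

### API

Orientations are given as a unit quaternion [w, x, y, z].
In Python, from bench import ctrl gives the robot as it stands.
- The arm moves only by the tool jog_arm, never from a script. Its argument "deltas" is a list of rows, each a list of 7 numbers: the shift along the tool's x, y, z in m, then the turn, a rotation vector about the tool's x, y, z in degrees, then the finger opening in m, from 0 to 0.0854. In form: [[dx, dy, dz, wx, wy, wz, gripper], ...]. A call has 1 to 10 rows; each row shifts and turns the commanded pose from where the row before left it, along the tool's axes as they then stand; what a row does not reach is not made up. A row lasts 1/10 s, in which the tool goes at most 50 mm and 8.59 degrees, less where a joint would pass 70% of its speed; a pose out of reach is approached as far as the arm can. A call with a gripper value outside its range is refused whole. The fingers move at their own pace and stop on an object; "force" is the grip in N (left out, the last holds). Time passes only in rows, so rows that do not move let the fingers close. It gives the time, the measured TCP pose, the force and the opening at its end, in the units of the state.
- ctrl.state(): the state, without advancing time (a new reading comes with each control period).
- ctrl.camera(name): name is "side" or "top" or "wrist"; returns the picture (384x512x3 uint8, red, green, blue); there is no depth.
- ctrl.get_calibration(name): a dict with "camera_matrix" (3x3 intrinsics, pixels), "origin" and "orientation" of the camera in the world; the wrist camera has in their place "hand_eye" (4x4, takes a point from camera to tool coordinates, whose origin is the TCP and whose axes are the flange's). Camera axes: x right, y down, z forward; pixel columns grow to the right and rows downward; lengths in m; the calibration is good to about 2 mm. A picture is of the moment at which its call begins: read the wrist's pose just before it. get_calibration takes no time and is no camera call.
- ctrl.job_done(): hands the job in, once; it reports no verdict.
Trained networks look in the newest picture that a camera, given by its name, has taken for a name from the list of things; names that differ only in an ending like _2 or _b are one class to them, and where a whole thing is asked for, a point or a joint stands for the part that bears it (a point fixed in the world has none). Each returns a list of dicts, best first, with "score" (0 to 1); they miss things now and then, are a little off and sometimes report something else, mostly with a low value. They report only what shows in the picture. A call takes as long as a camera call.
- ctrl.search_frame(name, camera): "point" ([x, y, z] in m, in world coordinates, good to about 4 mm: the middle of the surface that is visible of it).
The state is a dict: "t": time; "joint_pos": joint angles; "joint_vel": joint speeds; "effort": joint torques, N m; "tcp_pos": TCP position; "eef_rot": TCP orientation; "contact_force": force on the tool from outside, world axes, zero at the start; "wrist_torque": the same for the moment, N m; "opening": opening from 0.0 (shut) to 1.0 (fully open).
Only numpy, scipy, OpenCV 4.12 (cv2) and the standard library are available. Lean on these libraries where they do the work, as an engineer would, in place of code of your own. Each camera call takes 0.05 s, during which the arm holds its last target. There are 200 camera calls.

## Working session

There is one attempt and no reset: what is moved stays moved. The work goes in short steps, Python scripts to look and compute and a tool call to move; the robot and the scene stay as the last step left them, time stands still between calls to the robot, and variables do not carry over. Pictures are saved under pics/ and viewed, about 8 in all and at most 12, crops included, and the job is handed in when it is done.

Besides the shell and the picture viewer there is one more tool, called after ">>>" in YAML: its name, and indented under it one key for each argument. jog_arm: Moves the arm, as the interface text tells. Its arguments: {"type":"object","properties":{"deltas":{"type":"array","items":{"type":"array","items":{"type":"number"}}},"force":{"type":"number"}},"required":["deltas"]}

```bash
mkdir -p pics; cat > h.py <<'E'
from bench import ctrl
import numpy as np, cv2
from scipy.spatial.transform import Rotation as R
def rot(q): return R.from_quat([q[1],q[2],q[3],q[0]])
def save(cam,fn):
    im=ctrl.camera(cam); cv2.imwrite('pics/'+fn,im[:,:,::-1]); return im
E
python3 - <<'E'
from h import *
np.set_printoptions(precision=3,suppress=True)
s=ctrl.state(); print(s)
a=save('top','top0.png');b=save('side','side0.png')
cv2.imwrite('pics/both0.png',cv2.resize(np.hstack([a,b])[:,:,::-1],(800,300)))
for c in ['top','side']:
    k=ctrl.get_calibration(c);print(c,k)
    for n in ['blue_door_hinge','blue_door_bar','blue_cabinet','orange_door_bar','orange_cabinet','amber_bottle','flask','beaker','wash_bottle','cork_ring','white_jar']:
        print(c,n,[(np.round(d['point'],3),round(d['score'],2)) for d in ctrl.search_frame(n,c)[:2]])
E
```

```text
{'t': 0.0, 'joint_pos': array([ 0.888,  0.105,  0.096,  1.564, -0.   ,  1.353]), 'joint_vel': array([-0.001,  0.002,  0.   , -0.   ,  0.   , -0.   ]), 'effort': array([ -0.003, -55.692,  50.365,   0.017,  -0.   ,  -0.   ]), 'tcp_pos': array([0.269, 0.536, 0.231]), 'eef_rot': array([-0.   ,  0.23 ,  0.973, -0.001]), 'contact_force': array([-0.227, -0.139, -0.002]), 'wrist_torque': array([-0.004,  0.011,  0.029]), 'opening': 1.0008313355518326}
top {'camera_matrix': array([[423.472,   0.   , 259.268],
       [  0.   , 423.472, 191.269],
       [  0.   ,   0.   ,   1.   ]]), 'origin': array([0.422, 0.039, 1.584]), 'orientation': array([ 0.021, -0.704,  0.709, -0.034])}
top blue_door_hinge [(array([0.577, 0.188, 0.098]), 0.91)]
top blue_door_bar [(array([0.578, 0.188, 0.091]), 0.83)]
top blue_cabinet [(array([0.678, 0.183, 0.196]), 0.94)]
top orange_door_bar [(array([ 0.728, -0.206,  0.255]), 0.6), (array([ 0.626, -0.19 ,  0.194]), 0.58)]
top orange_cabinet [(array([ 0.716, -0.195,  0.197]), 0.93), (array([0.343, 0.306, 0.038]), 0.18)]
top amber_bottle [(array([ 0.464, -0.006,  0.064]), 
[... 632 characters left out ...]
[0.564, 0.169, 0.095]), 0.74)]
side blue_cabinet [(array([0.697, 0.101, 0.123]), 0.57), (array([ 0.68 , -0.279,  0.158]), 0.41)]
side orange_door_bar [(array([ 0.625, -0.217,  0.145]), 0.55), (array([0.564, 0.171, 0.099]), 0.38)]
side orange_cabinet [(array([ 0.68 , -0.277,  0.156]), 0.61)]
side amber_bottle [(array([ 0.463, -0.013,  0.046]), 0.55)]
side flask [(array([0.339, 0.299, 0.037]), 0.95)]
side beaker [(array([ 0.339, -0.356,  0.062]), 0.82), (array([0.563, 0.17 , 0.099]), 0.33)]
side wash_bottle [(array([0.525, 0.424, 0.09 ]), 0.9)]
side cork_ring [(array([0.742, 0.156, 0.223]), 0.52)]
side white_jar [(array([ 0.683, -0.278,  0.157]), 0.67), (array([ 0.722, -0.226,  0.237]), 0.56)]
```

View pics/top0.png

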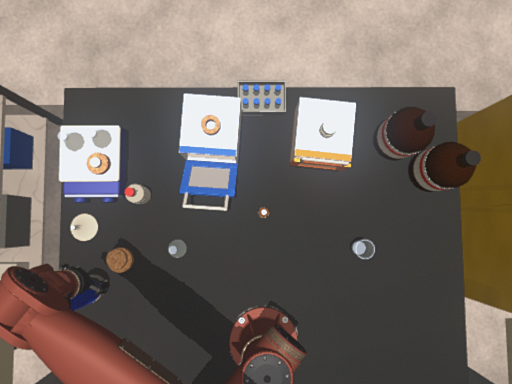

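View pics/side0.png

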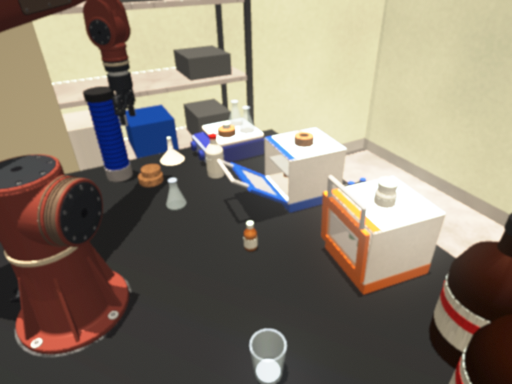

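The blue door is partly open, with its bar at about (205,208) in the top view. The orange door is shut at about (323,160). A blue-fronted decoy stands at the far left. I'll zoom in to get corner pixels.

```bash
python3 - <<'E'
import cv2,numpy as np
a=cv2.imread('pics/top0.png');b=cv2.imread('pics/side0.png')
A=cv2.resize(a[85:220,170:370],(800,540),interpolation=cv2.INTER_CUBIC)
cv2.imwrite('pics/z1.png',A)
B=cv2.resize(b[125:295,215:450],(800,579),interpolation=cv2.INTER_CUBIC)
cv2.imwrite('pics/z2.png',B)
E
```

```text
(no output)
```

View pics/z1.png

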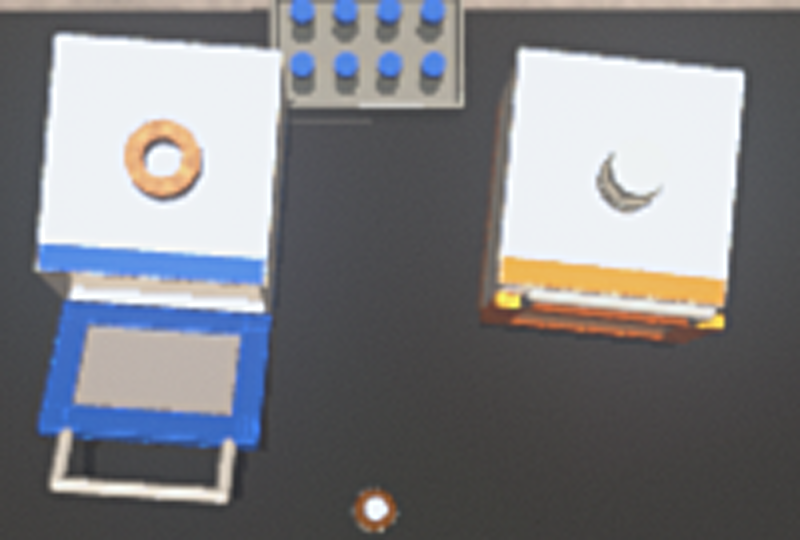

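View pics/z2.png

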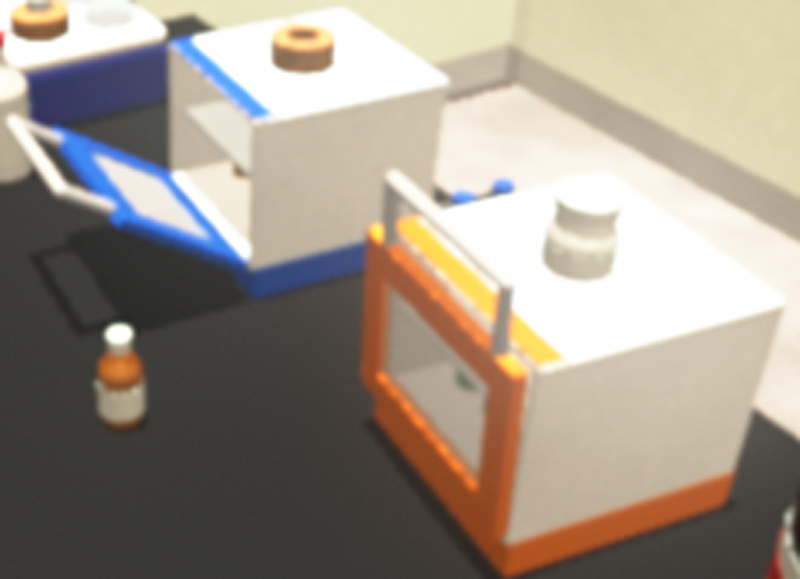

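```bash
cat > fit.py <<'E'
from h import *
from scipy.optimize import least_squares
K={}
for c in ['top','side']:
    k=ctrl.get_calibration(c); K[c]=(np.array(k['camera_matrix']),np.array(k['origin']),rot(k['orientation']))
def proj(c,p):
    M,o,r=K[c]; q=r.inv().apply(np.atleast_2d(p)-o)@M.T; return q[:,:2]/q[:,2:]
def pt(c,u,v): return (c,np.array([u,v])/4+[170,85] if c=='top' else np.array([u,v])*235/800+[215,125])
def model(P,yaw,a):   # cabinet point list entries ('c',x,y,z) or ('d',y,z)
    pass
def world(par,e):
    x,y,w=par[:3]; a=par[3] if len(par)>3 else 0
    l=np.array(e[1:]) if e[0]=='c' else np.array([-e[2]*np.sin(a),e[1],.045+e[2]*np.cos(a)])
    return R.from_rotvec([0,0,w]).apply(l)+[x,y,0]
def fit(obs,p0):
    f=lambda p: np.concatenate([(proj(o[0][0],world(p,o[1]))[0]-o[0][1]) for o in obs])
    s=least_squares(f,p0,loss='soft_l1'); print(np.round(s.x,4)); print(np.round(s.fun.reshape(-1,2),1).tolist()); return s.x
E
python3 - <<'E'
from fit import *
h=.095
C=lambda x,y:('c',x,y,.195)
b=fit([(pt('top',55,34),C(.2,h)),(pt('top',283,51),C(.2,-h)),(pt('top',264,285),C(0,-h)),(pt('top',38,270),C(0,h)),
 (pt('top',50,490),('d',.07,.205)),(pt('top',227,502),('d',-.07,.205)),
 (pt('side',172,38),C(0,h)),(pt('side',257,118),C(0,-h)),(pt('side',445,80),C(.2,-h)),
 (pt('side',10,122),('d',.07,.205)),(pt('side',60,188),('d',-.07,.205))],[.6,.19,0,1.])
o=fit([(pt('top',519,47),C(.2,h)),(pt('top',745,72),C(.2,-h)),(pt('top',725,306),C(0,-h)),(pt('top',498,285),C(0,h)),
 (pt('top',526,297),('d',.07,.205)),(pt('top',716,314),('d',-.07,.205)),
 (pt('side',783,303),C(.2,-h)),(pt('side',535,370),C(0,-h)),
 (pt('side',390,178),('d',.07,.205)),(pt('side',507,290),('d',-.07,.205))],[.6,-.19,0])
for p in (b,o): print('bar',world(p,('d',0,.205)).round(4), 'yaw',np.degrees(p[2]))
E
```

```text
[ 0.6543  0.1841 -0.0762  1.0187]
[[0.2, -0.1], [-0.1, -0.2], [0.3, 0.4], [-0.6, 0.0], [1.6, -1.2], [-1.2, -1.3], [-1.3, 0.7], [-1.0, 0.6], [0.5, -0.5], [0.3, 0.2], [-0.4, 0.8]]
[ 0.6325 -0.1979 -0.1061]
[[0.2, 2.2], [-0.0, 1.7], [0.1, 2.0], [-0.0, 1.5], [2.5, -3.5], [-1.4, -3.3], [-0.7, -0.5], [-0.7, 0.6], [4.2, -0.4], [4.2, -3.0]]
bar [0.4803 0.1974 0.1525] yaw -4.367157537249464
bar [ 0.6325 -0.1979  0.25  ] yaw -6.0774044531130915
```

```bash
cat >> fit.py <<'E'
def world(par,e):
    x,y,w,a=par[:4]
    l=np.array(e[1:]) if e[0]=='c' else np.array([-e[2]*np.sin(a)-OFF*np.cos(a),e[1],.045+e[2]*np.cos(a)-OFF*np.sin(a)])
    return R.from_rotvec([0,0,w]).apply(l)+[x,y,0]
OFF=.006
h=.095
C=lambda x,y:('c',x,y,.195)
B=.074
OB=[(pt('top',55,34),C(.2,h)),(pt('top',283,51),C(.2,-h)),(pt('top',264,285),C(0,-h)),(pt('top',38,270),C(0,h)),
 (pt('top',50,490),('d',B,.205)),(pt('top',227,502),('d',-B,.205)),
 (pt('side',172,38),C(0,h)),(pt('side',257,118),C(0,-h)),(pt('side',445,80),C(.2,-h)),
 (pt('side',10,122),('d',B,.205)),(pt('side',60,188),('d',-B,.205))]
OO=[(pt('top',519,47),C(.2,h)),(pt('top',745,72),C(.2,-h)),(pt('top',725,306),C(0,-h)),(pt('top',498,285),C(0,h)),
 (pt('top',526,297),('d',B,.205)),(pt('top',716,314),('d',-B,.205)),
 (pt('side',783,303),C(.2,-h)),(pt('side',545,366),C(0,-h)),
 (pt('side',390,178),('d',B,.205)),(pt('side',507,290),('d',-B,.205))]
E
python3 - <<'E'
import fit
from fit import *
for OFF in (0,.006):
    fit.OFF=OFF
    b=fit.fit(OB,[.6,.19,0,1.]);o=fit.fit(OO,[.6,-.19,0,0.])
    for p in (b,o): print('bar',world(p,('d',0,.205)).round(4), 'yaw',np.degrees(p[2]))
E
```

```text
Traceback (most recent call last):
AttributeError: 'function' object has no attribute 'fit'
```

```bash
python3 - <<'E'
import fit as F, numpy as np
for F.OFF in (0,.006):
    b=F.fit(F.OB,[.6,.19,0,1.]);o=F.fit(F.OO,[.6,-.19,0,0.])
    for p in (b,o): print('bar',F.world(p,('d',0,.205)).round(4), 'yaw',np.degrees(p[2]))
E
```

```text
[ 0.6545  0.1843 -0.0779  1.0234]
[[0.2, -0.2], [-0.0, -0.2], [0.2, 0.4], [-0.7, -0.1], [0.3, -1.2], [-0.2, -1.1], [-1.2, 0.6], [-1.1, 0.6], [0.5, -0.5], [-0.2, -0.1], [-0.1, 1.6]]
[ 0.6389 -0.1982 -0.105   0.0863]
[[0.2, 0.4], [-0.1, -0.2], [0.1, 0.0], [0.0, -0.4], [0.8, -0.0], [-0.6, 0.3], [1.3, -1.3], [-1.3, 0.9], [-0.8, -0.1], [0.6, -0.7]]
bar [0.48   0.1979 0.1517] yaw -4.4623912472055745
bar [ 0.6213 -0.1963  0.2492] yaw -6.018035186871656
[ 0.6545  0.1843 -0.0778  0.994 ]
[[0.2, -0.2], [-0.0, -0.2], [0.2, 0.4], [-0.7, -0.1], [0.3, -1.2], [-0.1, -1.1], [-1.2, 0.6], [-1.0, 0.6], [0.5, -0.5], [-0.2, -0.2], [-0.1, 1.6]]
[ 0.6389 -0.1982 -0.105   0.0572]
[[0.2, 0.4], [-0.1, -0.2], [0.1, 0.0], [0.0, -0.4], [0.8, -0.0], [-0.6, 0.3], [1.3, -1.3], [-1.3, 0.9], [-0.8, -0.1], [0.6, -0.7]]
bar [0.4799 0.1979 0.1518] yaw -4.458147479392371
bar [ 0.6213 -0.1963  0.2493] yaw -6.014765883694548
```

Both fits agree, with the blue bar at about (0.480, 0.198, 0.152) and the orange bar at about (0.621, -0.196, 0.249). I'll grip each bar from above with the tool vertical. First I raise the tool, turn it and set the fingers.

>>> jog_arm:
  deltas:
    - [0,0,-0.04,0,0,0,0.06]
    - [0,0,-0.04,0,0,0,0.05]
    - [0,0,0,0,0,8.5,0.045]
    - [0,0,0,0,0,8.5,0.045]
    - [0,0,0,0,0,8.5,0.045]
    - [0,0,0,0,0,8.5,0.045]
    - [0,0,0,0,0,8.5,0.045]
    - [0,0,0,0,0,8.5,0.045]
    - [0,0,0,0,0,8.5,0.045]
    - [0,0,0,0,0,8.5,0.045]
  force: 30

```text
t: 2.2
tcp_pos: [0.269, 0.5364, 0.3113]
eef_rot: [-0.0, 0.737, 0.676, 0.0]
contact_force: [-0.7, -0.3, 0.5]
opening: 0.529
```

```bash
cat > d.py <<'E'
import sys
from h import *
np.set_printoptions(precision=4,suppress=True)
def go(target,yang):
    s=ctrl.state(); r=rot(s['eef_rot'])
    y=r.apply([0,1,0]); z=r.apply([0,0,1]); 
    print('t',s['t'],'tcp',s['tcp_pos'],'q',s['joint_pos'],'F',s['contact_force'],'open',s['opening'],'toolz',z)
    e=(np.degrees(np.arctan2(y[1],y[0]))-yang+90)%180-90
    print('delta tool',r.inv().apply(np.array(target)-s['tcp_pos']),'turn tool z',e)
if __name__=='__main__': a=list(map(float,sys.argv[1:])); go(a[:3],a[3])
E
python3 d.py .480 .198 .27 -4.46
```

```text
t 2.2 tcp [0.269  0.5364 0.3113] q [0.8883 0.141  0.2836 1.7133 0.     2.546 ] F [-0.6772 -0.2862  0.4855] open 0.5289178318051627 toolz [ 0.0001  0.0001 -1.    ]
delta tool [-0.3188  0.2396  0.0413] turn tool z -0.5219280305758929
```

>>> jog_arm:
  deltas:
    - [-0.032,0.024,0.004,0,0,0,0.045]
    - [-0.032,0.024,0.004,0,0,0,0.045]
    - [-0.032,0.024,0.004,0,0,0,0.045]
    - [-0.032,0.024,0.004,0,0,0,0.045]
    - [-0.032,0.024,0.004,0,0,0,0.045]
    - [-0.032,0.024,0.004,0,0,0,0.045]
    - [-0.032,0.024,0.004,0,0,0,0.045]
    - [-0.032,0.024,0.004,0,0,0,0.045]
    - [-0.032,0.024,0.004,0,0,0,0.045]
    - [-0.031,0.024,0.004,0,0,-0.5,0.045]

```text
t: 3.2
tcp_pos: [0.4831, 0.1975, 0.2714]
eef_rot: [0.0, 0.732, 0.681, 0.0]
contact_force: [1.3, -0.2, -0.1]
opening: 0.531
```

```bash
python3 d.py .480 .198 .135 -4.46; python3 - <<'E'
from h import *
s=ctrl.state(); save('wrist','w1.png')
print(ctrl.search_frame('blue_door_bar','wrist'))
k=ctrl.get_calibration('wrist'); H=np.array(k['hand_eye']);r=rot(s['eef_rot'])
for p in ([.473,.128,.152],[.480,.198,.152],[.486,.268,.152]):
    q=np.linalg.inv(H)@np.append(r.inv().apply(np.array(p)-s['tcp_pos']),1); q=k['camera_matrix']@q[:3]; print(q[:2]/q[2])
E
```

```text
t 3.2 tcp [0.4831 0.1975 0.2714] q [ 0.1371 -0.1217 -0.0543  1.6375  0.0001  1.78  ] F [ 1.2655 -0.2387 -0.0769] open 0.5312024082816766 toolz [ 0.0006  0.0002 -1.    ]
delta tool [ 0.0003 -0.0032  0.1364] turn tool z 0.3263791116383743
[{'point': [0.5693, 0.2084, 0.1012], 'score': 0.71}]
[245.82777868 266.66336929]
[247.67396721 192.51598409]
[248.55055938 106.3633582 ]
```

View pics/w1.png

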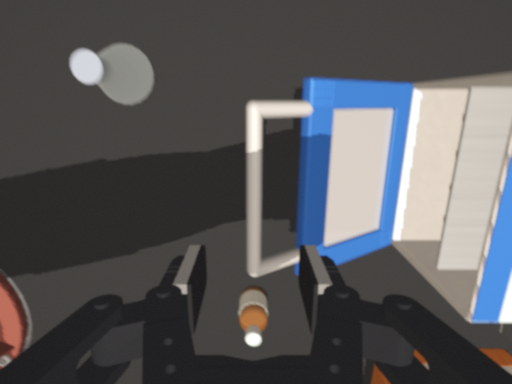

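The wrist picture shows the blue bar at u≈254, against a predicted 247. That puts it about 6 mm closer to the cabinet (x≈0.486), still inside the jaws. I'll go down and grip it.

>>> jog_arm:
  deltas:
    - [0,0.002,0.02,0,0,0.3,0.045]
    - [0,0,0.02,0,0,0,0.045]
    - [0,0,0.02,0,0,0,0.045]
    - [0,0,0.02,0,0,0,0.045]
    - [0,0,0.02,0,0,0,0.045]
    - [0,0,0.02,0,0,0,0.045]
    - [0,0,0.016,0,0,0,0.045]
    - [0,0,0,0,0,0,0.045]

```text
t: 4.1
tcp_pos: [0.483, 0.199, 0.1331]
eef_rot: [-0.001, 0.734, 0.679, -0.001]
contact_force: [-0.9, -0.0, 0.9]
opening: 0.524
```

>>> jog_arm:
  deltas:
    - [0,0,0,0,0,0,0.03]
    - [0,0,0,0,0,0,0.02]
    - [0,0,0,0,0,0,0.005]
    - [0,0,0,0,0,0,0.005]
    - [0,0,0,0,0,0,0.005]
    - [0,0,0,0,0,0,0.005]
  force: 30

```text
t: 4.7
tcp_pos: [0.4833, 0.1992, 0.1362]
eef_rot: [-0.001, 0.734, 0.679, -0.001]
contact_force: [-9.3, 0.8, 5.2]
opening: 0.128
```

```bash
python3 d.py .480 .198 .135 -4.46; python3 - <<'E'
from h import *
s=save('side','s1.png')
cv2.imwrite('pics/s1z.png',cv2.resize(s[110:260,190:390,::-1],(640,480)))
E
```

```text
t 4.7 tcp [0.4833 0.1992 0.1362] q [ 0.14   -0.1271 -0.3047  1.395   0.0007  1.7877] F [-9.3205  0.8365  5.2236] open 0.12780676369943855 toolz [-0.0018  0.0005 -1.    ]
delta tool [-0.0015 -0.0032  0.0013] turn tool z 0.055529490872118004
```

View pics/s1z.png

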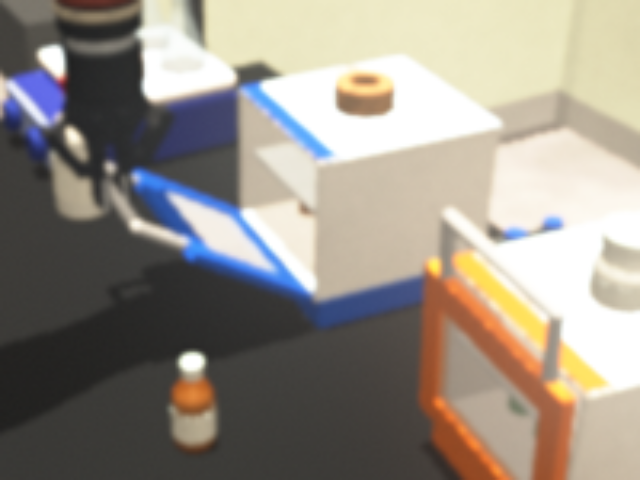

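The blue bar is gripped and the side view shows the fingers on it. Now I follow the arc upwards.

>>> jog_arm:
  deltas:
    - [0,0.008,-0.012,0,0,0,0.005]
    - [0,0.009,-0.011,0,0,0,0.005]
    - [0,0.01,-0.01,0,0,0,0.005]
    - [0,0.0105,-0.01,0,0,0,0.005]
    - [0,0.0115,-0.009,0,0,0,0.005]
    - [0,0.012,-0.008,0,0,0,0.005]
    - [0,0.0125,-0.007,0,0,0,0.005]
    - [0,0,0,0,0,0,0.005]

```text
t: 5.55
tcp_pos: [0.5581, 0.1936, 0.2081]
eef_rot: [0.001, 0.734, 0.679, 0.002]
contact_force: [-17.1, -1.4, 30.8]
opening: 0.127
```

```bash
python3 d.py .6545 .184 .231 -4.46
```

```text
t 5.55 tcp [0.5581 0.1936 0.2081] q [0.1124 0.0676 0.0168 1.5167 0.0007 1.7602] F [-17.0759  -1.3533  30.8159] open 0.12714821277583588 toolz [ 0.0032  0.0011 -1.    ]
delta tool [-0.0022  0.0969 -0.0226] turn tool z 0.04780675608009233
```

The force is radial, which means my arc runs about 6 mm too low. I'll correct outward and carry on.

>>> jog_arm:
  deltas:
    - [0,0.003,-0.008,0,0,0,0.005]
    - [0,0.011,-0.0085,0,0,0,0.005]
    - [0,0.013,-0.0055,0,0,0,0.005]
    - [0,0.0135,-0.0045,0,0,0,0.005]
    - [0,0.014,-0.0035,0,0,0,0.005]
    - [0,0.014,-0.0025,0,0,0,0.005]
    - [0,0,0,0,0,0,0.005]

```text
t: 6.25
tcp_pos: [0.6271, 0.1883, 0.2343]
eef_rot: [-0.001, 0.734, 0.679, 0.0]
contact_force: [1.5, 3.2, -5.8]
opening: 0.122
```

```bash
python3 d.py .6545 .184 .231 -4.46
```

```text
t 6.25 tcp [0.6271 0.1883 0.2343] q [0.0918 0.2769 0.2955 1.5895 0.0013 1.7401] F [ 1.5431  3.2406 -5.7564] open 0.12220436674584777 toolz [-0.0002  0.0013 -1.    ]
delta tool [-0.0021  0.0277  0.0033] turn tool z 0.021727365182286462
```

>>> jog_arm:
  deltas:
    - [0,0.01,0.0005,0,0,0,0.005]
    - [0,0.008,0.001,0,0,0,0.005]
    - [0,0.005,0,0,0,0,0.005]
    - [0,0,0,0,0,0,0.005]
    - [0,0,0,0,0,0,0.005]

```text
t: 6.75
tcp_pos: [0.6499, 0.1866, 0.2356]
eef_rot: [0.001, 0.734, 0.679, 0.002]
contact_force: [1.5, 1.6, 5.9]
opening: 0.128
```

```bash
python3 d.py .6545 .184 .231 -4.46
```

```text
t 6.75 tcp [0.6499 0.1866 0.2356] q [0.0865 0.342  0.3751 1.5998 0.0005 1.7343] F [1.5124 1.5766 5.8826] open 0.12818334306336887 toolz [ 0.0041  0.0008 -1.    ]
delta tool [-0.0022  0.0048  0.0046] turn tool z 0.04319250049364598
```

Not at the stop yet. I'll press on in small steps until the force rises.

>>> jog_arm:
  deltas:
    - [0,0.003,0,0,0,0,0.005]
    - [0,0.003,0,0,0,0,0.005]
    - [0,0,0,0,0,0,0.005]
    - [0,0,0,0,0,0,0.005]

```text
t: 7.15
tcp_pos: [0.6514, 0.1864, 0.2355]
eef_rot: [-0.002, 0.734, 0.68, -0.002]
contact_force: [-23.6, 1.4, 15.1]
opening: 0.124
```

>>> jog_arm:
  deltas:
    - [0,0.003,0,0,0,0,0.005]
    - [0,0,0,0,0,0,0.005]
    - [0,0,0,0,0,0,0.005]

```text
t: 7.45
tcp_pos: [0.6516, 0.1865, 0.2355]
eef_rot: [-0.004, 0.733, 0.68, -0.004]
contact_force: [-37.2, 1.0, 19.6]
opening: 0.126
```

At the stop: position held at x≈0.6515 while the force rose to 37 N. Unload, release and retreat upward.

>>> jog_arm:
  deltas:
    - [0,-0.004,-0.002,0,0,0,0.005]
    - [0,0,0,0,0,0,0.005]
    - [0,0,0,0,0,0,0.02]
    - [0,0,0,0,0,0,0.035]
    - [0,0,0,0,0,0,0.045]
    - [0,0,0,0,0,0,0.045]
    - [0,0,0,0,0,0,0.045]

```text
t: 8.15
tcp_pos: [0.654, 0.1856, 0.2354]
eef_rot: [0.0, 0.734, 0.679, 0.0]
contact_force: [0.1, -0.3, 0.2]
opening: 0.523
```

>>> jog_arm:
  deltas:
    - [0,0,-0.015,0,0,0,0.045]
    - [0,0,-0.02,0,0,0,0.045]
    - [0,0,-0.03,0,0,0,0.045]
    - [0,-0.025,-0.03,0,0,0,0.045]
    - [0,-0.04,0,0,0,0,0.045]
    - [0.04,-0.02,0,0,0,0,0.045]
    - [0.04,0,0,0,0,0,0.045]
    - [0.04,0,0,0,0,0,0.045]
    - [0.04,0,0,0,0,0,0.045]

```text
t: 9.05
tcp_pos: [0.5813, 0.3533, 0.3308]
eef_rot: [0.0, 0.734, 0.679, 0.0]
contact_force: [1.0, -0.5, 0.3]
opening: 0.526
```

```bash
python3 d.py .621 -.196 .30 -6.0; python3 - <<'E'
from h import *
a=save('top','top2.png');b=save('side','side2.png')
A=cv2.resize(a[85:220,170:370],(593,400),interpolation=cv2.INTER_CUBIC)
cv2.imwrite('pics/c2.png',np.hstack([A,cv2.resize(b[100:260,230:310],(200,400))])[:,:,::-1])
E
```

```text
t 9.05 tcp [0.5813 0.3533 0.3308] q [ 0.3544  0.4349  0.6667  1.8016 -0.      2.0029] F [ 0.9744 -0.4952  0.2634] open 0.5263284756716031 toolz [ 0.0009  0.0003 -1.    ]
delta tool [-0.5446  0.0821  0.0306] turn tool z 1.5526915465063098
```

View pics/c2.png

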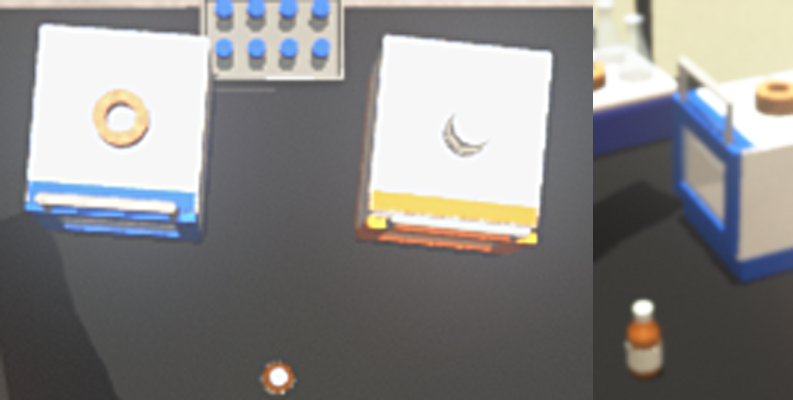

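Blue is shut: both views show it flush, with the bar over the roof edge at (107,205). My sideways move went to +y, which did no harm. Next, over to the orange bar.

>>> jog_arm:
  deltas:
    - [-0.045,0,0,0,0,0,0.045]
    - [-0.045,0,0,0,0,0,0.045]
    - [-0.045,0,0,0,0,0,0.045]
    - [-0.045,0,0,0,0,0,0.045]
    - [-0.045,0,0,0,0,0,0.045]
    - [-0.045,0,0,0,0,0,0.045]
    - [-0.045,0,0,0,0,0,0.045]
    - [-0.045,0,0,0,0,0,0.045]
    - [-0.045,0,0,0,0,0,0.045]
    - [-0.045,0,0,0,0,0,0.045]

```text
t: 10.15
tcp_pos: [0.5461, -0.099, 0.3307]
eef_rot: [0.0, 0.734, 0.679, 0.0]
contact_force: [0.8, 0.1, -0.4]
opening: 0.523
```

>>> jog_arm:
  deltas:
    - [-0.04,0.03,0,0,0,0,0.045]
    - [-0.04,0.03,0,0,0,0,0.045]
    - [-0.014,0.022,0,0,0,1.55,0.045]
    - [0,0,0,0,0,0,0.045]
    - [0,0,0,0,0,0,0.045]

```text
t: 10.65
tcp_pos: [0.621, -0.1974, 0.3298]
eef_rot: [-0.001, 0.743, 0.669, -0.0]
contact_force: [0.5, 0.3, -0.1]
opening: 0.526
```

```bash
python3 d.py .621 -.196 .233 -6.0; python3 - <<'E'
from h import *
s=ctrl.state(); save('wrist','w2.png')
k=ctrl.get_calibration('wrist'); H=np.array(k['hand_eye']);r=rot(s['eef_rot'])
for y in (-.07,0,.07):
    p=np.array([.621,-.196,.249])+y*np.array([.1045,.9945,0])
    q=np.linalg.inv(H)@np.append(r.inv().apply(p-s['tcp_pos']),1); q=k['camera_matrix']@q[:3]; print(q[:2]/q[2])
E
```

```text
t 10.65 tcp [ 0.621  -0.1974  0.3298] q [-0.5081  0.3302  0.5351  1.7768  0.0001  1.1677] F [ 0.4782  0.3133 -0.1311] open 0.5258706876105942 toolz [-0.0009  0.0006 -1.    ]
delta tool [ 0.0014 -0.      0.0968] turn tool z -0.016243640050902286
[251.31900936 288.95805604]
[251.26556396 205.41645732]
[251.20194773 105.97662912]
```

View pics/w2.png

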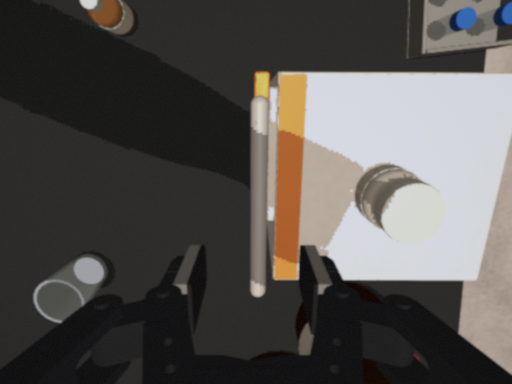

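The orange bar is at u≈259 against a predicted 251, the same roughly 6 mm offset towards the cabinet as before. The jar's near edge is at u≈360, clear of the finger. I'll shift 5 mm and go down with the jaws a bit narrower.

>>> jog_arm:
  deltas:
    - [0,0.005,0.01,0,0,0,0.038]
    - [0,0,0.02,0,0,0,0.038]
    - [0,0,0.02,0,0,0,0.038]
    - [0,0,0.02,0,0,0,0.038]
    - [0,0,0.015,0,0,0,0.038]
    - [0,0,0.01,0,0,0,0.038]
    - [0,0,0,0,0,0,0.038]

```text
t: 11.4
tcp_pos: [0.6255, -0.1964, 0.234]
eef_rot: [-0.001, 0.743, 0.67, -0.0]
contact_force: [-1.1, -0.1, -0.6]
opening: 0.445
```

>>> jog_arm:
  deltas:
    - [0,0,0,0,0,0,0.025]
    - [0,0,0,0,0,0,0.015]
    - [0,0,0,0,0,0,0.005]
    - [0,0,0,0,0,0,0.005]
    - [0,0,0,0,0,0,0.005]

```text
t: 11.9
tcp_pos: [0.6266, -0.1975, 0.2366]
eef_rot: [0.001, 0.743, 0.669, 0.0]
contact_force: [-0.7, 1.7, 6.3]
opening: 0.128
```

```bash
python3 d.py .621 -.196 .233 -6.0
```

```text
t 11.9 tcp [ 0.6266 -0.1975  0.2366] q [-0.504   0.2827  0.3064  1.5929  0.0002  1.1711] F [-0.7115  1.7304  6.2659] open 0.1277402136111238 toolz [ 0.0016 -0.0006 -1.    ]
delta tool [ 0.0009 -0.0057  0.0036] turn tool z 0.020218967541964616
```

>>> jog_arm:
  deltas:
    - [0,-0.014,0.001,0,0,0,0.005]
    - [0,-0.014,0.0025,0,0,0,0.005]
    - [0,-0.014,0.0035,0,0,0,0.005]
    - [0,-0.0135,0.0045,0,0,0,0.005]
    - [0,-0.0135,0.005,0,0,0,0.005]
    - [0,-0.013,0.006,0,0,0,0.005]
    - [0,0,0,0,0,0,0.005]

```text
t: 12.6
tcp_pos: [0.5436, -0.1884, 0.2128]
eef_rot: [-0.0, 0.743, 0.669, -0.0]
contact_force: [-3.0, 4.3, 2.6]
opening: 0.121
```

```bash
python3 d.py .545 -.188 .211 -6.0
```

```text
t 12.6 tcp [ 0.5436 -0.1884  0.2128] q [-0.5609  0.0266 -0.0168  1.5283  0.0001  1.1145] F [-3.0089  4.2791  2.5888] open 0.12070801021770514 toolz [-0.0007  0.0006 -1.    ]
delta tool [0.0006 0.0014 0.0018] turn tool z 0.004128830125722516
```

Low forces, following well.

>>> jog_arm:
  deltas:
    - [0,-0.0125,0.007,0,0,0,0.005]
    - [0,-0.012,0.008,0,0,0,0.005]
    - [0,-0.0115,0.0085,0,0,0,0.005]
    - [0,-0.0105,0.0095,0,0,0,0.005]
    - [0,-0.01,0.01,0,0,0,0.005]
    - [0,-0.0095,0.011,0,0,0,0.005]
    - [0,0,0,0,0,0,0.005]

```text
t: 13.3
tcp_pos: [0.4787, -0.1815, 0.1578]
eef_rot: [-0.001, 0.743, 0.669, 0.0]
contact_force: [2.6, 2.1, -5.3]
opening: 0.123
```

```bash
python3 d.py .478 -.18 .156 -6.0
```

```text
t 13.3 tcp [ 0.4787 -0.1815  0.1578] q [-0.6188 -0.1662 -0.3011  1.4372  0.0007  1.0566] F [ 2.6178  2.0588 -5.3173] open 0.12291795835929066 toolz [-0.0006  0.0013 -1.    ]
delta tool [ 0.0014 -0.0009  0.0018] turn tool z 0.00803236420442488
```

>>> jog_arm:
  deltas:
    - [0,-0.0085,0.0115,0,0,0,0.005]
    - [0,-0.0075,0.012,0,0,0,0.005]
    - [0,-0.007,0.0125,0,0,0,0.005]
    - [0,-0.006,0.013,0,0,0,0.005]
    - [0,-0.005,0.0135,0,0,0,0.005]
    - [0,-0.004,0.0135,0,0,0,0.005]
    - [0,0,0,0,0,0,0.005]

```text
t: 14.0
tcp_pos: [0.4425, -0.1777, 0.0822]
eef_rot: [0.0, 0.743, 0.669, 0.001]
contact_force: [8.5, 3.6, -5.0]
opening: 0.128
```

>>> jog_arm:
  deltas:
    - [0,-0.002,0.009,0,0,0,0.005]
    - [0,0,0.004,0,0,0,0.005]
    - [0,0,0,0,0,0,0.005]
    - [0,0,0,0,0,0,0.005]

```text
t: 14.4
tcp_pos: [0.4403, -0.1775, 0.0702]
eef_rot: [-0.0, 0.743, 0.669, 0.001]
contact_force: [3.5, 3.7, -3.6]
opening: 0.126
```

```bash
python3 d.py .437 -.178 .066 -6.0
```

```text
t 14.4 tcp [ 0.4403 -0.1775  0.0702] q [-0.6609 -0.2542 -0.5378  1.287   0.0017  1.014 ] F [ 3.4753  3.675  -3.5849] open 0.12556078055881853 toolz [ 0.0011  0.0012 -1.    ]
delta tool [-0.0009 -0.0032  0.0042] turn tool z 0.040556006802248135
```

>>> jog_arm:
  deltas:
    - [0,0,0.004,0,0,0,0.005]
    - [0,0,0.003,0,0,0,0.005]
    - [0,0,0,0,0,0,0.005]
    - [0,0,0,0,0,0,0.005]

```text
t: 14.8
tcp_pos: [0.4395, -0.1775, 0.0646]
eef_rot: [-0.0, 0.743, 0.669, 0.0]
contact_force: [-7.2, 8.8, 14.2]
opening: 0.125
```

>>> jog_arm:
  deltas:
    - [0,0,0.003,0,0,0,0.005]
    - [0,0,0,0,0,0,0.005]
    - [0,0,0,0,0,0,0.005]

```text
t: 15.1
tcp_pos: [0.4395, -0.1781, 0.0635]
eef_rot: [0.0, 0.743, 0.669, -0.001]
contact_force: [-14.4, 10.6, 32.5]
opening: 0.119
```

At the stop, with the upward force rising to 32 N. Unload, release, lift.

>>> jog_arm:
  deltas:
    - [0,0,-0.003,0,0,0,0.005]
    - [0,0,0,0,0,0,0.02]
    - [0,0,0,0,0,0,0.035]
    - [0,0,0,0,0,0,0.045]
    - [0,0,0,0,0,0,0.045]
    - [0,0,0,0,0,0,0.045]

```text
t: 15.7
tcp_pos: [0.4392, -0.1778, 0.0627]
eef_rot: [-0.0, 0.743, 0.669, -0.0]
contact_force: [-0.0, -0.0, -0.1]
opening: 0.527
```

>>> jog_arm:
  deltas:
    - [0,0,-0.01,0,0,0,0.045]
    - [0,0,-0.02,0,0,0,0.045]
    - [0,0,-0.04,0,0,0,0.045]
    - [0,0,-0.04,0,0,0,0.045]
    - [0,0,-0.04,0,0,0,0.045]
    - [0,0,-0.04,0,0,0,0.045]
    - [0,0,-0.04,0,0,0,0.045]
    - [0,0,0,0,0,0,0.045]
    - [0,0,0,0,0,0,0.045]

```text
t: 16.6
tcp_pos: [0.4396, -0.1781, 0.2942]
eef_rot: [0.001, 0.743, 0.669, 0.0]
contact_force: [-0.1, -0.5, -0.5]
opening: 0.53
```

```bash
python3 d.py .437 -.178 .066 -6.0; python3 - <<'E'
from h import *
a=save('top','top3.png');b=save('side','side3.png')
cv2.imwrite('pics/c3.png',np.hstack([cv2.resize(a[80:280,160:380],(396,360)),cv2.resize(b[100:300,210:440],(404,360))])[:,:,::-1])
for c,ns in {'top':['flask','cork_ring','amber_bottle','white_jar'],'side':['flask','amber_bottle','beaker','wash_bottle','white_jar']}.items():
    for n in ns: print(c,n,[(np.round(d['point'],3),d['score']) for d in ctrl.search_frame(n,c)[:2]])
E
```

```text
t 16.6 tcp [ 0.4396 -0.1781  0.2942] q [-0.6617 -0.2558 -0.1308  1.6935  0.0001  1.0135] F [-0.0996 -0.5286 -0.4653] open 0.5304244403797138 toolz [ 0.0019 -0.0014 -1.    ]
delta tool [ 0.0001 -0.0031  0.2282] turn tool z 0.017542593738014034
top flask [(array([0.338, 0.302, 0.038]), 0.81)]
top cork_ring [(array([0.751, 0.171, 0.227]), 0.8)]
top amber_bottle []
top white_jar [(array([ 0.727, -0.208,  0.253]), 0.81), (array([ 0.662, -0.187,  0.192]), 0.31)]
side flask [(array([0.337, 0.298, 0.043]), 0.55)]
side amber_bottle [(array([ 0.462, -0.015,  0.048]), 0.81)]
side beaker []
side wash_bottle [(array([0.528, 0.423, 0.079]), 0.94)]
side white_jar [(array([ 0.724, -0.224,  0.236]), 0.87), (array([ 0.465, -0.014,  0.046]), 0.59)]
```

View pics/c3.png

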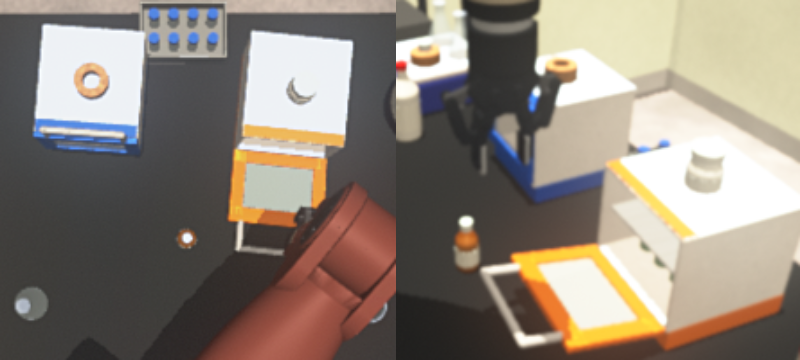

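The orange door is fully down with its bar free, and blue is still shut. The bystanders are where they were. Handing in.

```bash
python3 -c "
from bench import ctrl
print(ctrl.job_done())"
```

```text
the job is handed in; nothing more can be done
None
```

I shut the blue door first, then pulled the orange door down to its stop, and handed the job in at about 16.6 s of the 64 s allowed. I gripped each handle bar from above and followed its arc.

- **Blue door:** it stopped moving while the force rose to about 37 N. The top and side pictures taken afterwards show it flush with the cabinet.
- **Orange door:** it stopped moving while the upward force rose to about 32 N. From the gripper height I put the bar at about 80 mm, which matches an angle of about 1.4 rad. The last pictures show it fully down.
- **Gripper:** it was lifted clear, to about 0.29 m above the bench, with almost no contact force reading.
- **Bystanders:** the flask, wash bottle, cork ring, white jar and amber bottle were found again within a few mm of where they started. The search did not find the beaker at the end. It was partly hidden behind the arm in the top view and outside the crop I viewed from the side, so I only saw its edge, about where it had been.
- **Disagreements:** the first fit of both bars from the pictures was about 3–6 mm off, and I corrected it with the wrist camera. My first blue arc also ran a few mm too low, which gave about 35 N at the wrist until I corrected it. One sideways move went left instead of right, but it touched nothing.

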